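Stand up the overspray guard on the loaded paint stand

ROBOT

A 6-joint arm with a two-finger parallel gripper is mounted at the origin on the work surface. World frame = base frame: x ahead of the robot, y to its left, z up, the work surface at z = 0. Lengths are in m, angles in degrees, forces in N, time in s.
With the tool pointing down it reaches from about 0.3 to 0.875 m from the base axis. Payload 6.4 kg.
Tool frame: the origin (TCP) lies on the centre line of the jaws, within the pads' length; the fingertips stand 8 mm ahead of it and the grasp point (between the pads) lies 11 mm behind it; y points along the fingers, x is the direction in which the jaws open and shut, and the axes are right-handed (so a half turn about y gives the same grasp; the last joint's range is limited). The gripper opens to 88 mm and grips with 3 to 60 N. Pads are 18 mm wide; open, the fingers measure 123 mm over their backs; the gripper's body (75 mm by 187 mm) begins 45 mm behind the grasp point.
Start: joints at [-77.08, 10.359, 92.074, -0, 77.567, -11.82], TCP at [0.241, -0.522, 0.247] pointing down, gripper open.
Joint ranges: [-171.53, 171.53], [-51.25, 118.39], [17.06, 147.69], [-65.23, 245.23], [0, 150.52], [-178.68, 178.68]. Speed limits (degrees/s): [147.25, 147.25, 172.46, 180, 180, 180].

INTERFACE

Orientations are given as a 3x3 rotation matrix whose columns are the frame's x, y, z axes.
In Python, from bench import * gives the robot as it stands.
- The arm moves only by the tool jog_arm, never from a script. Its argument "increments" is a list of rows, each an object with "translation": the shift along the tool's x, y, z in cm, a list of three; "rot": the turn, a rotation vector about the tool's x, y, z in degrees, a list of three; "claw": the finger opening in cm, from 0 to 8.81. A call has 1 to 8 rows; each row is the pose to reach, as a shift and turn from the pose commanded when the call began, along the tool's axes at that moment; what a row does not reach only later rows make up. A row lasts 1/8 s, in which the tool goes at most 62.5 mm and 10.7 degrees, less where a joint would pass 70% of its speed; a pose out of reach is approached as far as the arm can. A call with a gripper value outside its range is refused whole. The fingers move at their own pace and stop on an object; "grip_force" is the grip in N (left out, the last holds). Time passes only in rows, so rows that repeat a pose let the fingers close. It gives the time, the measured TCP pose, the force and the opening at its end, in the units of the state.
- get_state(): the state, without advancing time (a new reading comes with each control period).
- snapshot(name): name is "scene" or "top" or "wrist"; returns (picture, depth): 384x512x3 uint8, red, green, blue; 384x512 float32, m along the optical axis (not along the pixel's ray), 0 where there is no reading.
- camera_model(name): a dict with "camera_matrix" (3x3 intrinsics, pixels), "dist" ([k1, k2, p1, p2, k3] as OpenCV has them; the pictures are not rectified), "R" (3x3) and "t" (3): a world point X has camera coordinates R X + t. Camera axes: x right, y down, z forward; pixel columns grow to the right and rows downward; lengths in m; the calibration is good to about 2 mm. A picture is of the moment at which its call begins: read the wrist's pose just before it. camera_model takes no time and is no camera call; for the wrist camera it gives the pose at the moment of the call.
- hand_in(): hands the job in, once; it reports no verdict.
The state is a dict: "time": time; "q": joint angles; "joint_velocities": joint speeds; "tau": joint torques, N m; "tool_pos": TCP position; "orientation": TCP orientation; "wrist_force": force on the tool from outside, world axes, zero at the start; "wrist_torque": the same for the moment, N m; "finger_gap": finger opening in m.
Only numpy, scipy, OpenCV 4.12 (cv2) and the standard library are available. Lean on these libraries where they do the work, as an engineer would, in place of code of your own. Each camera call takes 0.05 s, during which the arm holds its last target.

TASK

Get the spray stand that carries the red-brown primed pipe flange ready for painting: its overspray guard is folded out, leaning over the bench towards the robot; fold it up about its hinge until it stands upright, square to the base, and let go. Leave the guard of the empty stand folded out as it is, and do not shift the flange or the spray can.

Things in the scene. Friction and masses are not known exactly. Their poses are not given: they have to be found in the camera images.
- guard (a joint): Fold angle of the guard to be set, on the stand with the flange (rad): 0 = upright, positive = folded out towards the robot's side, negative = folded in over the flange. Travel -0.7 to 1.0; starts at 0.6 to 0.9. The hinge is stiff: the panel stays where it is left, and a push of 3 to 5 N near its free edge moves it.
- guard_hinge (a point): Middle of that guard's hinge axis, 25 mm above the bench; does not move. x: level, square to the hinge, from it in towards the flange (away from the robot, give or take 20 deg); y along the hinge; z up. The stand is a plywood base screwed to the bench, 170 (x) by 180 by 20 mm, from 10 mm before this axis; a 110 mm disc, 12 mm high, lies on it, centre 100 mm along x.
- guard_edge (a point): Middle of that guard's free edge. The guard is a pale stiff sheet, 160 mm wide, 6 mm thick, its free edge 140 mm from the hinge axis, black strip along the edge, paint blotches on its inner face, no handle. y runs along the edge, z from the hinge along the panel to the edge.
- spare_guard_edge (a point): Middle of the free edge of the other, identical guard, on the identical stand with nothing on its disc. It too is folded out by 0.6 to 0.9 rad, and is to be left as it is. y runs along the edge, z from the hinge along the panel to the edge.
- flange: Loose steel pipe flange, primed red-brown, on the disc of the stand to be set up: 90 mm diameter, 14 mm thick, with a hub 48 mm across, 44 mm high in all. Origin: centre of its underside, 32 mm above the bench. Not to be shifted.
- spray_can: Blue spray can with a white cap, 64 mm diameter, 194 mm high, standing on the bench between the two stands, towards their far side. Origin: centre of its underside. Not to be shifted. (A yellow paint tin and a green sealant cartridge lie beyond the stands.)
Mind the look-alikes: they are no part of the job. What is shaped like the part that bears guard but blue, purple or yellow is not meant.

How it is judged (in metres and radians):
At the end, for the whole second after the job is handed in: The guard on the stand with the flange stands upright to within 10 degrees (0.18 rad) and is at rest; the free edge of the other guard is within 20 mm of where it started, the flange within 15 mm and the spray can within 30 mm of where they started (value of joint guard between -0.18 and 0.18 rad and velocity of joint guard between -0.05 and 0.05 rad/s and distance of spare_guard_edge from where it was at the start of the episode below 0.02 m and distance of flange from where it was at the start of the episode below 0.015 m and distance of spray_can from where it was at the start of the episode below 0.03 m); the robot touches nothing.
It fails at once if the empty stand's guard is folded (its free edge moved more than 20 mm) (distance of spare_guard_edge from where it was at the start of the episode above 0.02 m).
It fails at once if the flange is shifted more than 15 mm (distance of flange from where it was at the start of the episode above 0.015 m).
It fails at once if the spray can is shifted more than 30 mm (distance of spray_can from where it was at the start of the episode above 0.03 m).
It also fails if it takes over 32 s, if anything falls off the work surface, if the arm or the gripper's body presses on something with over 40 N, if the wrist force passes 120 N, or if a joint passes its speed limit or range.

## Working session

There is one attempt and no reset: what is moved stays moved. The work goes in short steps, Python scripts to look and compute and a tool call to move; the robot and the scene stay as the last step left them, time stands still between calls to the robot, and variables do not carry over. Pictures are saved under pics/ and viewed, and the job is handed in when it is done.

Besides the shell and the picture viewer there is one more tool, called after "Emit:" as name(argument=value, ...), one argument or row to a line, values as JSON. jog_arm: Moves the arm, as the interface text tells. Its arguments: {"type":"object","properties":{"increments":{"type":"array","items":{"type":"object","properties":{"translation":{"type":"array","items":{"type":"number"}},"rot":{"type":"array","items":{"type":"number"}},"claw":{"type":"number"}}}},"grip_force":{"type":"number"}},"required":["increments"]}

```bash
mkdir -p pics; ls; python3 - <<'E'
from bench import *
import cv2,numpy as np
for n in ("scene","top"):
    p,d=snapshot(n); cv2.imwrite(f"pics/{n}0.png",cv2.cvtColor(p,cv2.COLOR_RGB2BGR)); np.savez(f"{n}0.npz",p=p,d=d)
s=get_state(); print(s)
E
```

```text
pics
{'time': 0.1, 'q': array([-7.70784025e+01,  1.03949081e+01,  9.21241713e+01, -1.84094261e-03,
        7.75685096e+01, -1.18209271e+01]), 'joint_velocities': array([ 0.01238104, -0.0912532 , -0.08754632, -0.03348503,  0.08662052,
        0.03903713]), 'tau': array([ 5.46042029e-04, -4.34819376e+01, -3.42697442e+01,  7.03264447e-02,
        3.40487435e-02, -3.51307983e-05]), 'tool_pos': array([ 0.24055565, -0.52175502,  0.24594182]), 'orientation': array([[ 4.18547271e-01, -3.72430658e-04,  9.08194937e-01],
       [-9.08193770e-01,  1.48298928e-03,  4.18547341e-01],
       [-1.50272322e-03, -9.99998831e-01,  2.82461912e-04]]), 'wrist_force': array([ 0.13543612, -0.03765572,  0.23460434]), 'wrist_torque': array([-0.03304308, -0.03515453,  0.02865113]), 'finger_gap': 0.08802614685576794}
```

View pics/scene0.png

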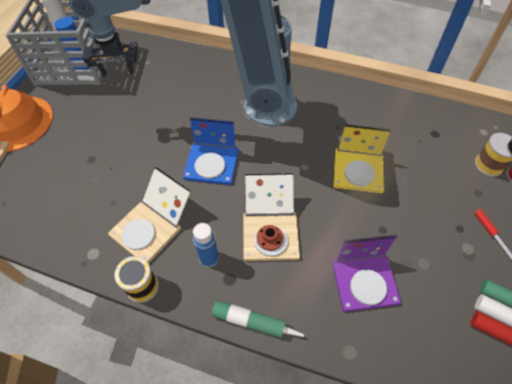

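View pics/top0.png

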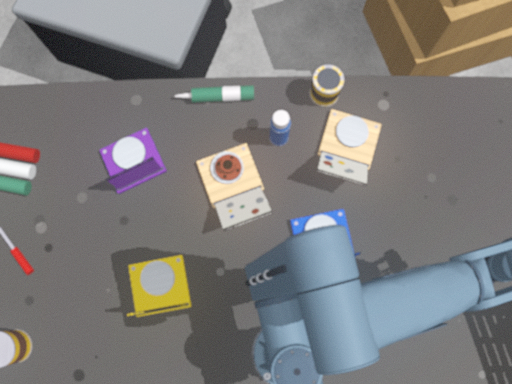

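The flange stand's guard is at about (270,195) in scene and (242,208) in top. I'll look at enlarged crops next.

```bash
python3 - <<'E'
import cv2
a=cv2.imread("pics/scene0.png")[165:270,225:320]; cv2.imwrite("pics/sc.png",cv2.resize(a,None,fx=5.5,fy=5.5,interpolation=cv2.INTER_CUBIC))
a=cv2.imread("pics/top0.png")[140:235,190:290]; cv2.imwrite("pics/tc.png",cv2.resize(a,None,fx=6,fy=6,interpolation=cv2.INTER_CUBIC))
E
```

```text
(no output)
```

View pics/sc.png

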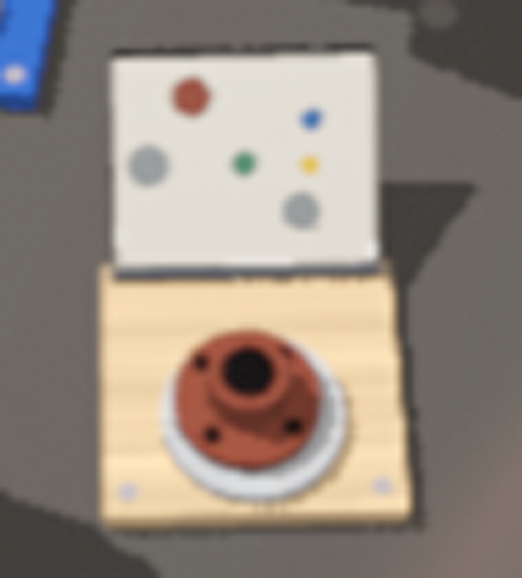

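View pics/tc.png

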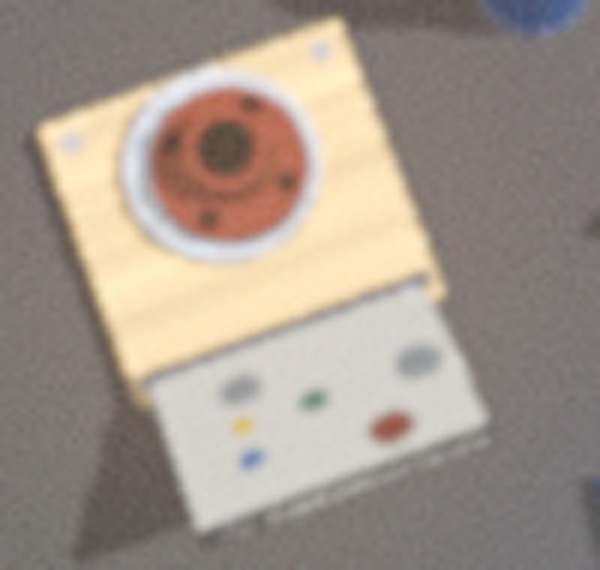

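Scene crop: panel corners are at about (246,175), (293,175), (294,212) and (246,213), and the base's far corners are at (244,260) and (299,260). In the top picture, the free edge runs from (223,228) to (271,211).

```bash
cat > h.py <<'E'
from bench import *
import cv2,numpy as np
def pts(n,d,uv):
    c=camera_model(n); K=np.array(c["camera_matrix"]);R=np.array(c["R"]);t=np.array(c["t"])
    uv=np.array(uv,float); un=cv2.undistortPoints(uv.reshape(-1,1,2),K,np.array(c["dist"])).reshape(-1,2)
    z=np.array([d[int(round(v)),int(round(u))] for u,v in uv])
    return (np.c_[un,np.ones(len(un))]*z[:,None]-t)@R
E
python3 - <<'E'
from h import *
np.set_printoptions(precision=4,suppress=True)
def poly(n,d,c):
    m=np.zeros(d.shape,np.uint8); cv2.fillPoly(m,[np.array(c)],1); v,u=np.nonzero(m&(d>0)); return pts(n,d,np.c_[u,v])
for n,panel,base,corn in (("scene",[[249,179],[290,178],[291,208],[249,209]],[[246,218],[293,217],[297,257],[246,257]],[[247,177],[292,177],[247,211],[292,211]]),
   ("top",[[218,206],[259,190],[268,208],[225,224]],None,[[217,206],[260,190],[269,209],[224,226]])):
    d=np.load(n+"0.npz")["d"]
    P=poly(n,d,panel); c=P.mean(0); U,S,V=np.linalg.svd(P-c); nn=V[2]*np.sign(V[2][2])
    print(n,"cent",c,"normal",nn,"rms",S[2]/len(P)**.5,"fold",np.degrees(np.arccos(nn@[0,0,1])), "zrange",P[:,2].min(),P[:,2].max(),"yaw of horiz normal",np.degrees(np.arctan2(nn[1],nn[0])))
    print("corners",pts(n,d,corn))
d=np.load("scene0.npz")["d"]
print("flange",pts("scene",d,[[270,223+10],[266,240],[275,245]]),"can",pts("scene",d,[[202,229],[205,232]]),"spare",pts("scene",d,[[156,175],[186,192],[184,215],[148,197]]))
print("base far",pts("scene",d,[[245,258],[298,257],[245,217]]))
print("blue guard",pts("scene",d,[[194,124],[232,126]]))
E
```

```text
scene cent [0.4624 0.141  0.0721] normal [0.6002 0.2186 0.7694] rms 0.0027872339542480465 fold 39.69879645678792 zrange 0.030677735651747983 0.1116213766602451 yaw of horiz normal 20.012227089297966
corners [[0.4463 0.0541 0.1097]
 [0.3949 0.198  0.1052]
 [0.5308 0.0819 0.034 ]
 [0.4804 0.2277 0.0312]]
top cent [0.4648 0.1387 0.0734] normal [0.6071 0.2193 0.7637] rms 0.0023752918601747685 fold 40.20488502022142 zrange 0.03512554059595219 0.11306762251821635 yaw of horiz normal 19.862939276560393
corners [[0.4755 0.2234 0.0393]
 [0.5271 0.0816 0.0373]
 [0.4509 0.0545 0.1082]
 [0.4001 0.1957 0.105 ]]
flange [[0.6055 0.187  0.0736]
 [0.6269 0.1807 0.0603]
 [0.629  0.212  0.0482]] can [[0.7153 0.013  0.1948]
 [0.7208 0.0244 0.1932]] spare [[ 0.5402 -0.2408  0.1158]
 [ 0.5743 -0.1124  0.1225]
 [ 0.5986 -0.1295  0.0008]
 [ 0.5949 -0.2611  0.0475]]
base far [[0.6899 0.1304 0.0175]
 [0.6316 0.2921 0.0165]
 [0.5469 0.0799 0.0181]]
blue guard [[ 0.3004 -0.2016  0.1337]
 [ 0.2761 -0.0618  0.1455]]
```

Both cameras agree:
- The guard is folded about 50° (0.87 rad) and h has a yaw of 20°.
- The hinge is at about (0.511, 0.156, 0.025). The edge is at about (0.410, 0.119, 0.115), which matches 25 + 140·cos 50° = 115 mm.
- The flange centre is at about (0.605, 0.19), 100 mm along from the hinge as it should be.

The tool's z axis already points almost along h. I'll close the fingers, place them in front of the free edge and push along the arc.

Emit:
jog_arm(
  increments=[
    {"translation":[-5,0,3.7],"rot":[0,0,0],"claw":0},
    {"translation":[-10,0,7.5],"rot":[0,1,0],"claw":0},
    {"translation":[-15,0,11.2],"rot":[0,2,0],"claw":0},
    {"translation":[-20,0,15],"rot":[0,3,0],"claw":0},
    {"translation":[-25,0,18.7],"rot":[0,4,0],"claw":0},
    {"translation":[-30,0,22.5],"rot":[0,4.7,0],"claw":0},
    {"translation":[-35,0,26.2],"rot":[0,4.7,0],"claw":0},
    {"translation":[-40,0,30],"rot":[0,4.7,0],"claw":0},
  ],
)

```text
time: 1.1
tool_pos: [0.3455, -0.0318, 0.2468]
orientation: [[0.342, 0.001, 0.94], [-0.94, -0.0, 0.342], [0.001, -1.0, 0.001]]
wrist_force: [1.3, 0.3, -0.7]
finger_gap: 0.0104
```

Emit:
jog_arm(
  increments=[
    {"translation":[-5,0,3],"claw":0},
    {"translation":[-9,0,5.5],"claw":0},
    {"translation":[-12,0,7.5],"claw":0},
    {"translation":[-12,0,7.5],"claw":0},
    {"translation":[-12,5,7.5],"claw":0},
    {"translation":[-12,9,7.5],"claw":0},
    {"translation":[-12,12,7.5],"claw":0},
    {"translation":[-12,12,7.5],"claw":0},
  ],
)

```text
$.increments[0]: bad value
```

```bash
python3 - <<'E'
from h import *
for n in ("scene","wrist"):
    p,d=snapshot(n); p=cv2.cvtColor(p,cv2.COLOR_RGB2BGR)
    if n=="scene": p=cv2.resize(p[90:280,180:330],None,fx=3,fy=3)
    cv2.imwrite(f"pics/{n}1.png",p)
E
```

```text
(no output)
```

View pics/scene1.png

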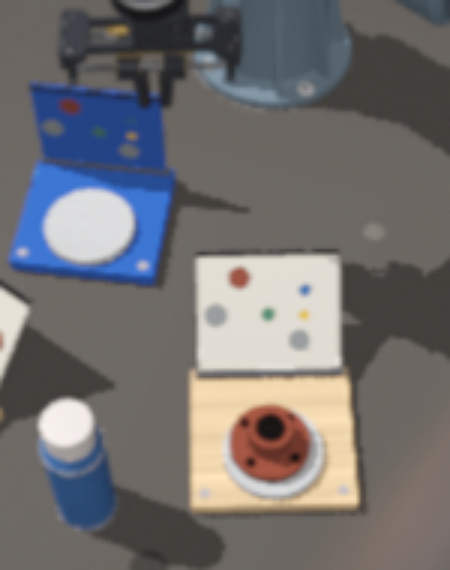

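View pics/wrist1.png

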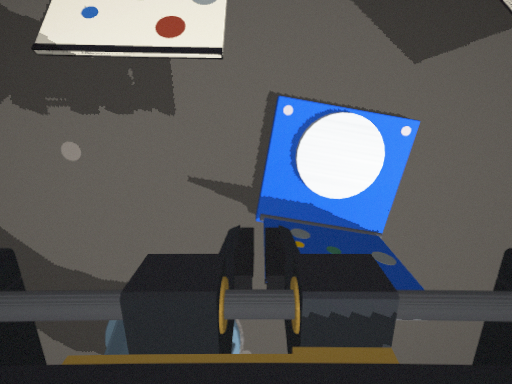

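That move was refused because each row needs "rot". The pictures show the gripper above the blue decoy, well clear of the target. I'll send it again.

Emit:
jog_arm(
  increments=[
    {"translation":[-5,0,3],"rot":[0,0,0],"claw":0},
    {"translation":[-9,0,5.5],"rot":[0,0,0],"claw":0},
    {"translation":[-12,0,7.5],"rot":[0,0,0],"claw":0},
    {"translation":[-12,0,7.5],"rot":[0,0,0],"claw":0},
    {"translation":[-12,5,7.5],"rot":[0,0,0],"claw":0},
    {"translation":[-12,9,7.5],"rot":[0,0,0],"claw":0},
    {"translation":[-12,12,7.5],"rot":[0,0,0],"claw":0},
    {"translation":[-12,12,7.5],"rot":[0,0,0],"claw":0},
  ],
)

```text
time: 2.2
tool_pos: [0.373, 0.1033, 0.1248]
orientation: [[0.341, -0.006, 0.94], [-0.94, -0.0, 0.341], [-0.002, -1.0, -0.006]]
wrist_force: [-0.5, -1.0, -0.9]
finger_gap: 0.0005
```

```bash
python3 - <<'E'
from h import *
for n in ("scene","wrist"):
    p,d=snapshot(n); p=cv2.cvtColor(p,cv2.COLOR_RGB2BGR)
    if n=="scene": p=cv2.resize(p[90:280,180:330],None,fx=3,fy=3)
    cv2.imwrite(f"pics/{n}2.png",p)
print(get_state()["tool_pos"])
E
```

```text
[0.37546638 0.10372959 0.12741968]
```

View pics/scene2.png

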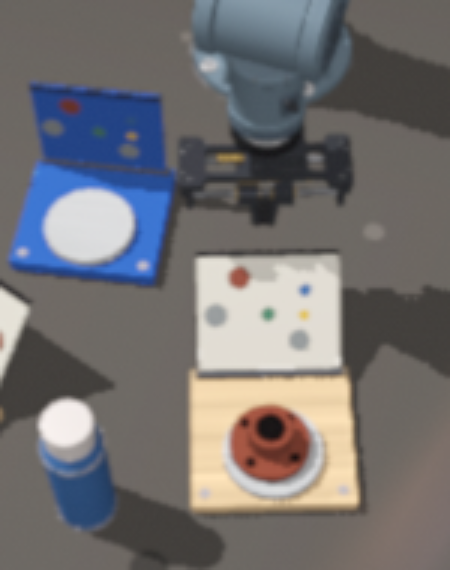

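View pics/wrist2.png

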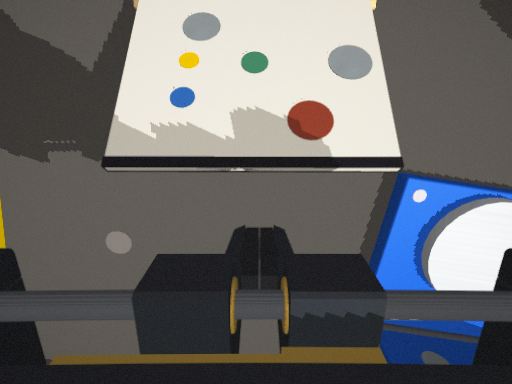

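The finger is centred on the edge, which spans columns 105–402 with the finger at 259, and the edge is parallel to the gripper. I'll go down and make first contact.

Emit:
jog_arm(
  increments=[
    {"translation":[0,2,0],"rot":[0,0,0],"claw":0},
    {"translation":[0,3.5,0],"rot":[0,0,0],"claw":0},
    {"translation":[0,3.5,0.8],"rot":[0,0,0],"claw":0},
    {"translation":[0,3.5,1.8],"rot":[0,0,0],"claw":0},
    {"translation":[0,3.5,2.7],"rot":[0,0,0],"claw":0},
    {"translation":[0,3.0,3.3],"rot":[0,0,0],"claw":0},
    {"translation":[0,2.4,3.9],"rot":[0,0,0],"claw":0},
    {"translation":[0,1.8,4.4],"rot":[0,0,0],"claw":0},
  ],
)

```text
time: 3.3
tool_pos: [0.4157, 0.1193, 0.1087]
orientation: [[0.343, -0.003, 0.939], [-0.939, -0.002, 0.343], [0.001, -1.0, -0.003]]
wrist_force: [-2.4, -3.9, -1.6]
finger_gap: 0.0005
```

```bash
python3 - <<'E'
from h import *
p,d=snapshot("scene"); p=cv2.cvtColor(p,cv2.COLOR_RGB2BGR)
cv2.imwrite(f"pics/s3.png",cv2.resize(p[90:280,180:330],None,fx=3,fy=3))
s=get_state();print(s["tool_pos"],s["wrist_force"])
E
```

```text
[0.41690114 0.11963354 0.10963532] [-3.48628537 -1.97979908  3.02246304]
```

View pics/s3.png

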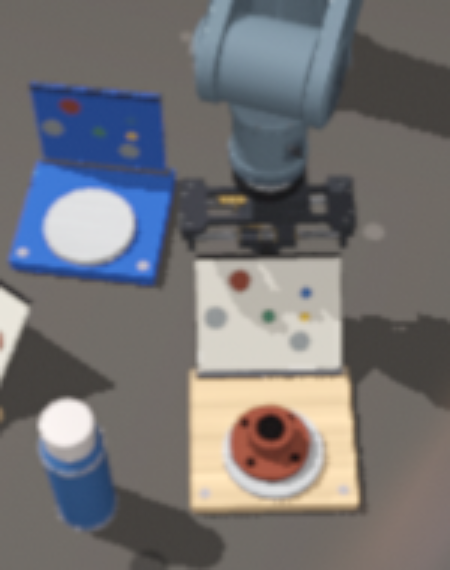

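Emit:
jog_arm(
  increments=[
    {"translation":[0,-0.4,0.5],"rot":[0,0,0],"claw":0},
    {"translation":[0,-0.8,1.0],"rot":[0,0,0],"claw":0},
    {"translation":[0,-1.5,2.0],"rot":[0,0,0],"claw":0},
    {"translation":[0,-2.1,3.0],"rot":[0,0,0],"claw":0},
    {"translation":[0,-2.4,3.6],"rot":[0,0,0],"claw":0},
    {"translation":[0,-2.6,4.2],"rot":[0,0,0],"claw":0},
    {"translation":[0,-2.9,5.2],"rot":[0,0,0],"claw":0},
    {"translation":[0,-2.9,5.2],"rot":[0,0,0],"claw":0},
  ],
)

```text
time: 4.35
tool_pos: [0.4661, 0.1382, 0.1379]
orientation: [[0.343, 0.001, 0.939], [-0.939, 0.001, 0.343], [-0.0, -1.0, 0.002]]
wrist_force: [0.7, -0.1, 0.2]
finger_gap: 0.0003
```

```bash
python3 - <<'E'
from h import *
for n in ("scene","wrist","top"):
    p,d=snapshot(n); np.savez(n+"4.npz",p=p,d=d); p=cv2.cvtColor(p,cv2.COLOR_RGB2BGR)
    if n=="scene": p=cv2.resize(p[90:280,180:330],None,fx=3,fy=3)
    if n=="top": p=cv2.resize(p[120:280,170:330],None,fx=3,fy=3)
    cv2.imwrite(f"pics/{n}4.png",p)
s=get_state();print(s["tool_pos"],s["wrist_force"])
E
```

```text
[0.4653016  0.13785185 0.13757991] [ 0.12499417 -1.15283617  0.13420623]
```

View pics/scene4.png

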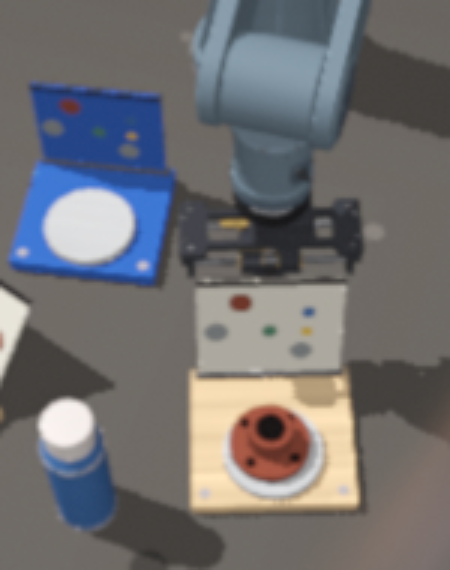

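View pics/wrist4.png

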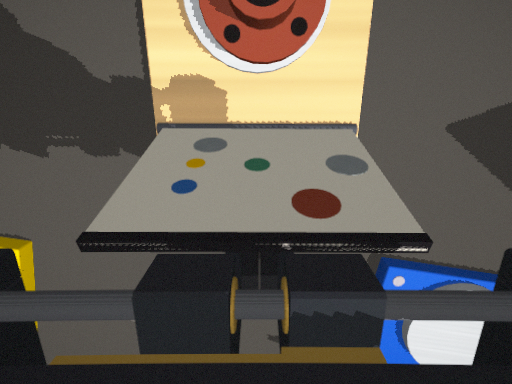

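View pics/top4.png

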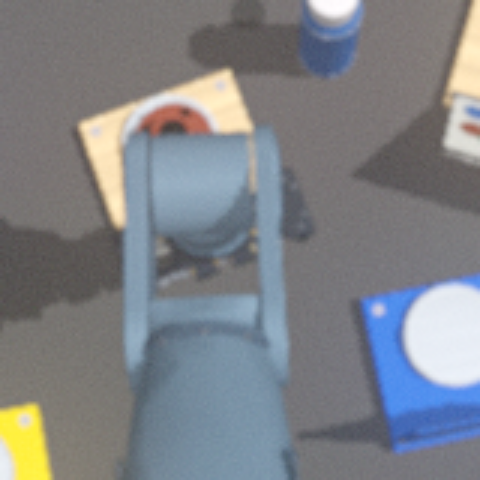

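The guard is following the finger. I'll measure its angle from the scene panel (columns 246–294, rows 186–213) and from the wrist depth.

```bash
cat >> h.py <<'E'
def ang(n,d,c):
    m=np.zeros(d.shape,np.uint8); cv2.fillPoly(m,[np.array(c)],1); v,u=np.nonzero(m&(d>0)); P=pts(n,d,np.c_[u,v])
    c=P.mean(0); S,V=np.linalg.svd(P-c,full_matrices=False)[1:]; nn=V[2]*np.sign(V[2]@[.94,.34,0])
    print(n,"cent",c.round(4),"n",nn.round(3),"rms",S[2]/len(P)**.5,"fold deg",np.degrees(np.arcsin(nn[2])),"fold from centroid s",(c-[.511,.156,.025])@[.94,.342,0],"z",c[2]-.025)
E
python3 - <<'E'
from h import *
ang("scene",np.load("scene4.npz")["d"],[[248,188],[291,188],[291,210],[248,210]])
ang("wrist",np.load("wrist4.npz")["d"],[[165,140],[350,140],[395,225],[115,225]])
E
```

```text
scene cent [0.497  0.1504 0.0946] n [0.906 0.327 0.268] rms 0.001948981956434776 fold deg 15.559909773961662 fold from centroid s -0.015076062804345229 z 0.06961945570012518
wrist cent [0.4944 0.1502 0.1124] n [0.905 0.328 0.271] rms 0.00039375912174324736 fold deg 15.726243633413128 fold from centroid s -0.017603144076665574 z 0.08742577787197864
```

Both give a fold of 15.6°, as the push model predicts. Next I'll push another 34 mm to reach about 1–2°.

Emit:
jog_arm(
  increments=[
    {"translation":[0,-0.2,0.8],"rot":[0,0,0],"claw":0},
    {"translation":[0,-0.3,1.5],"rot":[0,0,0],"claw":0},
    {"translation":[0,-0.4,2.1],"rot":[0,0,0],"claw":0},
    {"translation":[0,-0.5,2.6],"rot":[0,0,0],"claw":0},
    {"translation":[0,-0.6,3.0],"rot":[0,0,0],"claw":0},
    {"translation":[0,-0.6,3.2],"rot":[0,0,0],"claw":0},
    {"translation":[0,-0.6,3.4],"rot":[0,0,0],"claw":0},
    {"translation":[0,-0.6,3.4],"rot":[0,0,0],"claw":0},
  ],
)

```text
time: 5.5
tool_pos: [0.4973, 0.1493, 0.1437]
orientation: [[0.343, 0.0, 0.939], [-0.939, 0.0, 0.343], [0.0, -1.0, 0.0]]
wrist_force: [-1.5, -0.1, -1.2]
finger_gap: 0.0004
```

```bash
python3 - <<'E'
from h import *
for n in ("scene","wrist"):
    p,d=snapshot(n); np.savez(n+"5.npz",p=p,d=d); p=cv2.cvtColor(p,cv2.COLOR_RGB2BGR)
    if n=="scene": p=cv2.resize(p[90:280,180:330],None,fx=3,fy=3)
    cv2.imwrite(f"pics/{n}5.png",p)
s=get_state();print(s["tool_pos"],s["wrist_force"])
E
```

```text
[0.49738451 0.14928936 0.1438455 ] [-1.56389862  0.05677739 -0.36706702]
```

View pics/scene5.png

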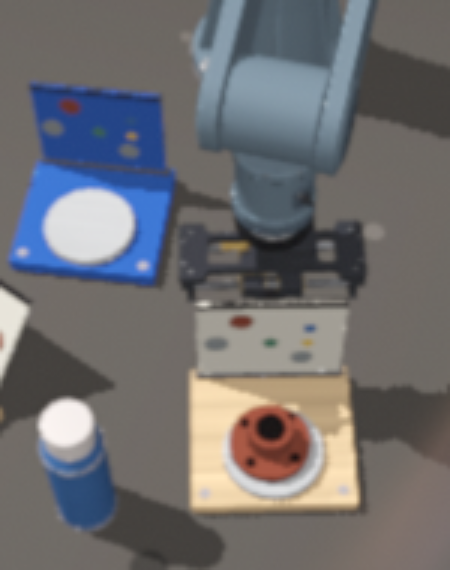

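View pics/wrist5.png

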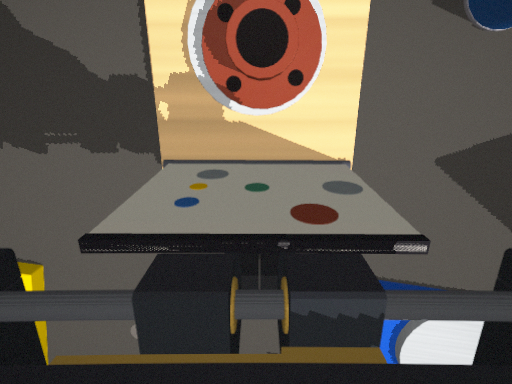

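```bash
python3 - <<'E'
from h import *
ang("scene",np.load("scene5.npz")["d"],[[248,194],[292,194],[292,211],[248,211]])
ang("wrist",np.load("wrist5.npz")["d"],[[170,170],[345,170],[390,225],[120,225]])
E
```

```text
scene cent [0.5127 0.1569 0.1001] n [0.941 0.337 0.032] rms 0.001464109001667556 fold deg 1.8576002494796144 fold from centroid s 0.00188709636000376 z 0.07514534611602505
wrist cent [0.515  0.1577 0.1118] n [0.94  0.34  0.035] rms 0.00029801963091149124 fold deg 2.018834297061184 fold from centroid s 0.004368712967429797 z 0.08684554438315464
```

The fold is now about 2° (limit 10°), so I'll back straight off along -z and then lift.

Emit:
jog_arm(
  increments=[
    {"translation":[0,0,-0.7],"rot":[0,0,0],"claw":0},
    {"translation":[0,0,-2],"rot":[0,0,0],"claw":0},
    {"translation":[0,0,-4],"rot":[0,0,0],"claw":0},
    {"translation":[0,0,-7],"rot":[0,0,0],"claw":0},
    {"translation":[0,-3,-9],"rot":[0,0,0],"claw":0},
    {"translation":[0,-6,-10],"rot":[0,0,0],"claw":0},
    {"translation":[0,-9,-10],"rot":[0,0,0],"claw":0},
    {"translation":[0,-9,-10],"rot":[0,0,0],"claw":0},
  ],
)

```text
time: 6.6
tool_pos: [0.4042, 0.1149, 0.236]
orientation: [[0.343, 0.006, 0.939], [-0.939, -0.0, 0.343], [0.002, -1.0, 0.006]]
wrist_force: [0.5, 0.0, -0.3]
finger_gap: 0.0001
```

```bash
python3 - <<'E'
from h import *
for n in ("scene","wrist"):
    p,d=snapshot(n); np.savez(n+"6.npz",p=p,d=d); cv2.imwrite(f"pics/{n}6.png",cv2.cvtColor(p,cv2.COLOR_RGB2BGR))
    if n=="scene":
        ang("scene",d,[[248,194],[292,194],[292,211],[248,211]])
        d0=np.load("scene0.npz")["d"]; px=[[266,240],[275,245],[202,229],[205,232],[158,176],[180,190]]
        print((pts(n,d,px)-pts(n,d0,px)).round(4))
s=get_state();print(s["time"],s["tool_pos"],s["wrist_force"],abs(s["joint_velocities"]).max())
E
```

```text
scene cent [0.5126 0.1568 0.1002] n [0.94  0.339 0.034] rms 0.0015574243311735178 fold deg 1.9748977700079393 fold from centroid s 0.0018212854062099708 z 0.07516892316414914
[[ 0.0021  0.0006  0.0045]
 [-0.0036 -0.0008 -0.0078]
 [-0.0001 -0.0001 -0.0002]
 [ 0.0006  0.0004  0.0013]
 [-0.0026 -0.0023 -0.0046]
 [ 0.0016  0.0012  0.0029]]
6.7 [0.40270061 0.11491284 0.23323223] [ 0.47096959 -0.11867574 -1.1344411 ] 1.5461558117640741
```

View pics/scene6.png

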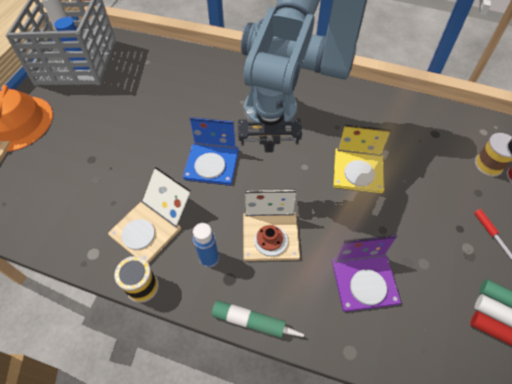

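View pics/wrist6.png

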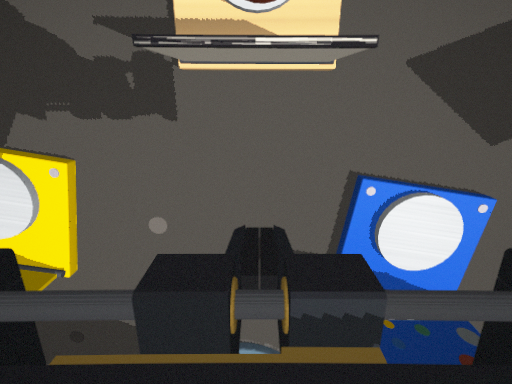

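The guard stays upright at about 2° with the gripper clear of it. In the scene picture the flange (270,236), the can (205,245) and the spare guard (167,197) are where they began.

```bash
python3 -c "
from bench import *
print(hand_in())"
```

```text
the job is handed in; nothing more can be done
None
```

The guard on the flange stand is folded up and stands upright, and I have handed the job in. I pushed its free edge along the hinge arc with the closed fingers, from about 50° folded out, then backed the gripper off and lifted clear.

- **Guard angle:** the last check, after letting go, gave about 2.0° from the scene camera (the limit is 10°). Just before release the scene camera gave 1.9° and the wrist camera 2.0°.
- **Other objects:** spot depth readings on the flange, the spray can and the spare guard differed from the start by at most about 9 mm. The flange and spare-guard readings went both ways, which looks like depth noise, and none of the three had visibly moved in the picture.
- **Forces and time:** the wrist force readings stayed within about 5 N. The robot was touching nothing at hand-in, at about 6.7 s of the 32 s allowed.
- **Refused move:** one move call was refused for leaving out "rot". I sent it again, and it had moved nothing.

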